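# Tip the tray of used tubes into the waste bin and close the lid

## Robot

A 7-joint arm with a two-finger parallel gripper is mounted at the origin on the work surface. World frame = base frame: x ahead of the robot, y to its left, z up, the work surface at z = 0. Lengths are in m, angles in rad, forces in N, time in s.
With the tool pointing down it reaches from about 0.4 to 0.9 m from the base axis. Payload 5.5 kg.
Tool frame: the origin (TCP) lies at the very end of the fingers, on their centre line; the grasp point (between the pads) lies 19 mm behind it; z points along the fingers, y is the line along which they close (so a half turn about z gives the same grasp; the last joint's range is limited). The gripper opens to 92 mm and grips with 3 to 60 N. Pads are 19 mm wide; open, the fingers measure 130 mm over their backs; the gripper's body (75 mm by 190 mm) begins 47 mm behind the grasp point.
Start: joints at [-1.081, 0.501, -0.427, 1.55, 0.221, 1.138, -0.21], TCP at [0.146, 0.633, 0.227] pointing down, gripper open.
Joint ranges: [-2.88, 2.88], [-0.31, 2.03], [-1.54, 1.56], [0.2, 2.42], [-1.41, 4.55], [0.19, 2.02], [-2.57, 2.57]. Speed limits (rad/s): [2.57, 2.57, 3.14, 3.14, 3.14, 3.14, 3.14].

## Interface

Orientations are given as a rotation vector (axis times angle).
In Python, from workcell import status, camera, env gives the robot as it stands.
- The arm moves only by the tool arm_command, never from a script. Its argument "increments" is a list that holds one entry, the list of rows, each a list of 5 numbers: the shift along the tool's x, y, z in mm, then the turn about the tool's z in degrees, then the closure in counts, from 0 (fully open) to 255 (shut). A call has 1 to 12 rows; each row is the pose to reach, as a shift and turn from the pose commanded when the call began, along the tool's axes at that moment; what a row does not reach only later rows make up. A row lasts 1/10 s, in which the tool goes at most 50 mm and 8.59 degrees, less where a joint would pass 70% of its speed; a pose out of reach is approached as far as the arm can. A call with a gripper value outside its range is refused whole. The fingers move at their own pace and stop on an object; "newtons" is the grip in N (left out, the last holds). Time passes only in rows, so rows that repeat a pose let the fingers close. It gives the time, the measured TCP pose, the force, the opening and the grip force at its end, in the units of the state.
- status.read_state(): the state, without advancing time (a new reading comes with each control period).
- camera(name): name is "scene" or "top" or "wrist"; returns a dict with "pixels" (480x640x3 uint8, red, green, blue), "vertical_fov" (degrees; the focal length in pixels is half the picture's height over the tangent of half this angle, whatever the lens; pixels are square), "cx", "cy" (the principal point, pixels), "R" (3x3) and "t" (3): a world point X has camera coordinates R X + t. Camera axes: x right, y down, z forward; pixel columns grow to the right and rows downward; lengths in m; the calibration is good to about 2 mm. A picture is of the moment at which its call begins. There is no depth.
- env.close_job(): hands the job in; it is judged then, once.
The state is a dict: "t": time; "joints": joint angles; "joint_velocities": joint speeds; "joint_torque": joint torques, N m; "ee_pos": TCP position; "tool_rot": TCP orientation; "force": force on the tool from outside, world axes, zero at the start; "torque": the same for the moment, N m; "opening": finger opening in m; "gripper_force": force on a finger pad.
Only numpy, scipy, OpenCV 4.12 (cv2) and the standard library are available. Lean on these libraries where they do the work, as an engineer would, in place of code of your own. Each camera call takes 0.05 s, during which the arm holds its last target. There are 200 camera calls.

## Task

Empty the tray of used tubes into the open waste bin without touching the tubes: hook the tray's front lip over the middle of the bin's left rim, the one facing the pad, and with the lip staying on the rim swing the tray up until it stands nearly on end and all three tubes have slid into the bin. Stand the empty tray back on its white pad, and swing the bin's lid over and lower it gently until it is fully shut; do not let it slam. Do not drop the tray, and leave everything else on the bench where it is.

Things in the scene. Friction and masses are not known exactly. Their poses are not given: they have to be found in the camera images.
- tray: Open aluminium tray (160 g) with three tubes in it, on the white pad. Origin: centre of its underside. Its -y end is the front, towards the bin. 112 mm wide (x). Floor 3 mm thick, y -45 to +65 mm; side and rear walls 28 mm high. At the front, no wall: the floor ramps up 10 mm from y -44 to -80 mm and ends in a lip (point tray_lip). Behind the rear wall is a grip bar (point tray_bar).
- tray_lip (a point): Mid-channel under the tray's lip, at tray (0, -88.5, 10) mm; axes as the tray's. The lip is a flat flange, 100 mm wide, y -80 to -100 mm, z 10 to 13 mm, its last 3 mm turned down to z 4 mm as a hook. The bin's rim goes in the 17 mm channel between hook (inside the bin) and ramp (outside). Hooked level, this point lies on bin_rim.
- tray_bar (a point): Middle of the tray's grip bar, at tray (0, 114, 42) mm, 205 mm from tray_lip: round steel bar, diameter 10 mm, along tray x, 80 mm free between two stays that run forward and down to the rear wall; 44 mm clear of that wall. Pinched across hard (40 N and up) it carries the tray level; pinched lightly (under 8 N) it can turn between the fingers.
- tube0: Used capped tube of clear plastic with white cap, 100 mm long, 29 mm diameter (cap 31 mm), 18 g, lying in the tray along its y. Origin: on its axis in the middle of its length; its y is the axis, cap to +y.
- tube1: Another such tube in the tray.
- tube2: Another such tube in the tray.
- bin: Waste bin: white open box fixed to the bench, outside 142 (x) x 190 (y) x 120 mm high, walls 5 mm. Origin: centre of its underside. Lid hinged on the top of its far (+x) wall. The tray hooks on its +y (left) wall from outside, tray axes parallel to the bin's, and tips about bin x. Tipped by 90 degrees, the hook's depth makes the lip sit about 9 mm further in (bin -y).
- bin_rim (a point): Middle of the top edge of the bin's left (+y) wall, at bin (0, 92.5, 120) mm, axes as the bin's.
- lid (a joint): Angle of the bin's lid about its hinge (along bin y through lid_hinge): 0 shut, flat on the rim, pointing to bin -x; pi/2 upright; stop at 1.95, leaning back over +x. It starts open, leaning back. Plate 142 x 190 x 5 mm, 160 g, lightly damped hinge: past upright it falls shut unless held.
- lid_hinge (a point): Middle of the lid's hinge line, at bin (71, 0, 120) mm.
- lid_bar (a point): Middle of the lid's grip bar: round steel bar, diameter 12 mm, along bin y, 90 mm free between two arms, 46 mm past the lid's free edge. At lid angle q it lies at bin x = 71 - 188 cos q + 5 sin q, z = 120 + 188 sin q + 5 cos q mm. Pinched from above, fingers closing across it, it can turn between the fingers.
- pad: White flat paper pad fixed to the bench, 170 (x) x 250 (y) x 4 mm, the tray's place, on the left of the bin. Origin: centre of its underside.
- jar: Small glass jar, 42 mm diameter, 56 mm high, between bin and pad; leave alone.
- tipbox: Low blue pipette-tip box, 122 x 84 x 58 mm, on the far right of the bin; leave alone.
- bottle_a: Glass bottle, 165 mm high, behind the bin; leave alone.
- bottle_b: White bottle, 130 mm high, at the back; leave alone.
- beaker: Clear beaker, 105 mm high, at the back; leave alone.
- spatula: Spatula, 170 mm long, lying on the robot's side of the pad; leave alone.
Things that resemble listed ones, but are neither listed nor needed, are in the scene too. Leave any green or purple look-alike of the tube2 alone.

How it is judged:
On the way, in this order (a step that is already met when the one before it is completed fails the run):
1. the tray's lip is hooked over the bin's left rim and rests on it, the tray not yet tipped up (less than 0.6 rad), tubes still in it (x of tray_lip in the frame of bin_rim between -0.025 and 0.025 m and y of tray_lip in the frame of bin_rim between -0.014 and 0.012 m and z of tray_lip in the frame of bin_rim between -0.01 and 0.01 m and angle between tray's own z axis and vertical below 0.6 rad and contact force between tray and bin above 0.2 N and z of tube0 in the frame of tray between 0 and 0.05 m and z of tube1 in the frame of tray between 0 and 0.05 m and z of tube2 in the frame of tray between 0 and 0.05 m), for 0.1 s.
2. the tray is swung up past 1.05 rad with its lip still on the rim (within about 25 mm) (x of tray_lip in the frame of bin_rim between -0.03 and 0.03 m and y of tray_lip in the frame of bin_rim between -0.03 and 0.02 m and z of tray_lip in the frame of bin_rim between -0.022 and 0.022 m and angle between tray's own z axis and vertical above 1.05 rad), for 0.1 s.
At the end, for the whole second after the job is handed in: All three tubes lie inside the bin, the lid is shut (within 0.035 rad), and the tray stands upright (within 0.06 rad) at rest on its pad, its centre within 60 mm of the pad's centre (x of tube0 in the frame of bin between -0.068 and 0.068 m and y of tube0 in the frame of bin between -0.092 and 0.092 m and z of tube0 in the frame of bin between 0 and 0.115 m and x of tube1 in the frame of bin between -0.068 and 0.068 m and y of tube1 in the frame of bin between -0.092 and 0.092 m and z of tube1 in the frame of bin between 0 and 0.115 m and x of tube2 in the frame of bin between -0.068 and 0.068 m and y of tube2 in the frame of bin between -0.092 and 0.092 m and z of tube2 in the frame of bin between 0 and 0.115 m and value of joint lid below 0.035 rad and height (world z) of tray below 0.01 m and angle between tray's own z axis and vertical below 0.06 rad and horizontal distance between tray and pad below 0.06 m and linear speed of tray below 0.02 m/s); the robot touches nothing.
It fails at once if the lid slams: it reaches its last 0.1 rad faster than 1.8 rad/s (value of joint lid below 0.1 rad and velocity of joint lid below -1.8 rad/s).
It fails at once if the tray is dropped or thrown (faster than 1.2 m/s) (linear speed of tray above 1.2 m/s).
It fails at once if the fingers touch a tube (contact force between the fingers and tube0 above 0.5 N or contact force between the fingers and tube1 above 0.5 N or contact force between the fingers and tube2 above 0.5 N).
It fails at once if a bystander is moved by more than 40 mm (distance of any of jar, tipbox, bottle_a, bottle_b, beaker, spatula from where it was at the start of the episode above 0.04 m).
It also fails if it takes over 72 s, if anything falls off the work surface, if the arm or the gripper's body presses on something with over 40 N, if the wrist force passes 120 N, or if a joint passes its speed limit or range.

## Working session

There is one attempt and no reset: what is moved stays moved. The work goes in short steps, Python scripts to look and compute and a tool call to move; the robot and the scene stay as the last step left them, time stands still between calls to the robot, and variables do not carry over. Pictures are saved under pics/ and viewed, at most 10 in all, crops included, and the job is handed in when it is done.

Besides the shell and the picture viewer there is one more tool, called after "Emit:" by a JSON object that holds its "method" and its "body", one argument or row to a line. arm_command: Moves the arm, as the interface text tells. Its arguments: {"type":"object","properties":{"increments":{"type":"array","items":{"type":"array","items":{"type":"array","items":{"type":"number"}}}},"newtons":{"type":"number"}},"required":["increments"]}

```bash
mkdir -p pics; ls; python3 - <<'E'
from workcell import status,camera
import cv2,json,pickle
print(status.read_state())
for n in("scene","top"):
    c=camera(n); cv2.imwrite(f"pics/{n}0.png",c["pixels"][:,:,::-1]); pickle.dump(c,open(n+".pkl","wb"))
    print(n,c["vertical_fov"],c["cx"],c["cy"],c["R"],c["t"])
E
```

```text
pics
{'t': 0.0, 'joints': array([-1.08078624,  0.50188462, -0.42679037,  1.55146301,  0.22083728,
        1.13828876, -0.21029162]), 'joint_velocities': array([-0.00033313, -0.00010349, -0.00056998,  0.00190298, -0.00104096,
        0.00030032, -0.00110912]), 'joint_torque': array([ 2.39771919e-05, -5.66599560e+01, -5.81632912e+00, -2.79103589e+01,
       -6.87450939e-02,  3.08958418e-02,  1.85182789e-04]), 'ee_pos': array([0.14605951, 0.63265052, 0.22564982]), 'tool_rot': array([-3.55352926e-01, -3.12116079e+00,  3.07818048e-03]), 'force': array([ 0.29922536, -0.40256132,  0.46092289]), 'torque': array([-0.03919985, -0.01521462, -0.01049553]), 'gripper_force': 0.0, 'opening': 0.09204059903309615}
scene 55.40644501143287 317.2550691784116 233.77149112147222 [[-0.60672137  0.79475928  0.01571192]
 [ 0.47468246  0.37808683 -0.7948125 ]
 [-0.63762508 -0.47477155 -0.60665165]] [ 0.2698109  -0.20675718  1.52195236]
top 42.49929474660497 320.67629801884675 240.78671460047948 [[ 0.02019215 -0.9996624  -0.0163513 ]
 [-0.9904016  -0.017763   -0.13707354]
 [ 0.13673682  0.01896216 -0.99042591]] [0.06449156 0.53985174 1.50272394]
```

View pics/scene0.png

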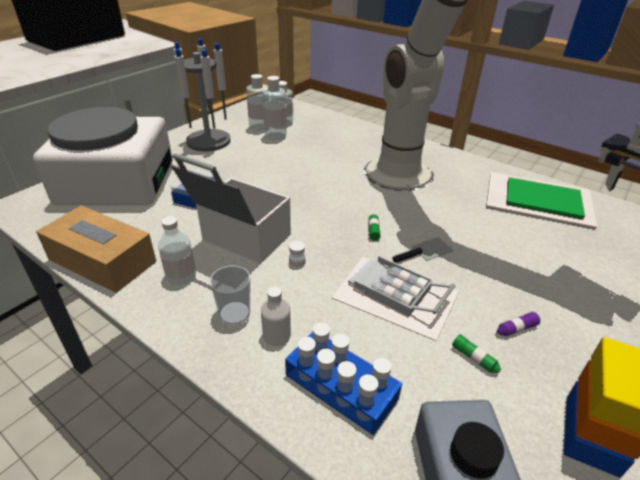

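View pics/top0.png

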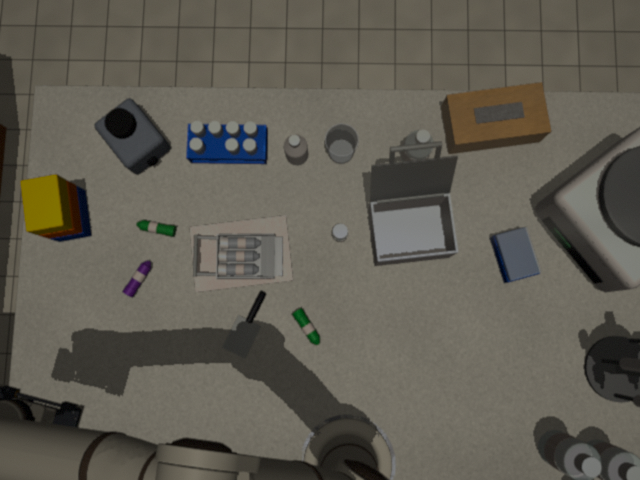

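```bash
python3 - <<'E'
import cv2,numpy as np
i=cv2.imread("pics/top0.png")
a=cv2.resize(i[205:300,185:300],None,fx=5,fy=5,interpolation=cv2.INTER_CUBIC)
b=cv2.resize(i[130:270,360:465],None,fx=4,fy=4,interpolation=cv2.INTER_CUBIC)
cv2.imwrite("pics/crA.png",a)
cv2.imwrite("pics/crB.png",b)
E
```

```text
(no output)
```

View pics/crA.png

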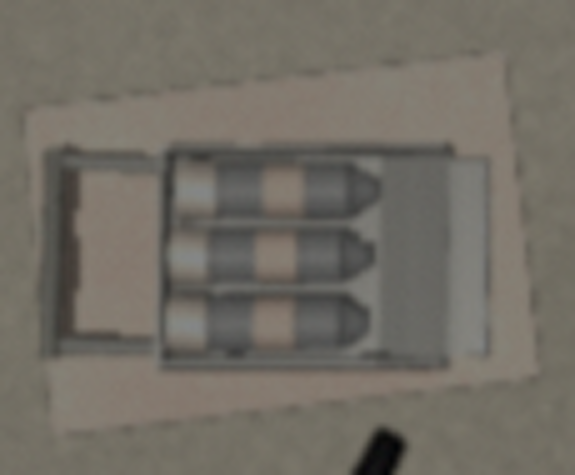

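View pics/crB.png

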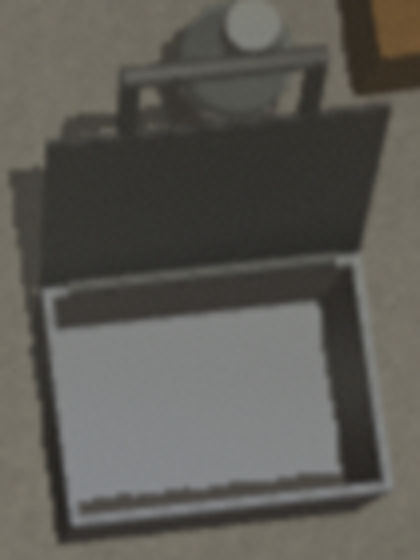

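```bash
cat > vis.py <<'E'
import numpy as np,pickle
from scipy.optimize import least_squares
def proj(c,X):
    f=240/np.tan(np.radians(c["vertical_fov"])/2); p=np.asarray(X)@np.array(c["R"]).T+c["t"]
    return f*p[:,:2]/p[:,2:]+[c["cx"],c["cy"]]
def place(q,L,z0):
    L=np.array(L,float)/1000; c,s=np.cos(q[2]),np.sin(q[2])
    return np.c_[q[0]+c*L[:,0]-s*L[:,1],q[1]+s*L[:,0]+c*L[:,1],L[:,2]+z0]
def fit(c,L,px,z0,g):
    r=least_squares(lambda q:(proj(c,place(q,L,z0))-px).ravel(),g)
    return r.x,np.round(r.fun.reshape(-1,2),1).tolist()
E
python3 - <<'E'
from vis import *
c=pickle.load(open("top.pkl","rb"))
A=lambda p:(np.array(p)+.5)/5-.5+[185,205]
B=lambda p:(np.array(p)+.5)/4-.5+[360,130]
for n,L,p,z,g in [
("tray",[(50,-100,13),(-50,-100,13),(56,65,28),(-56,65,28)],A([(489,157),(487,354),(165,147),(163,368)]),.004,[.5,.2,0]),
("bin",[(71,95,120),(71,-95,120),(-71,95,120),(-71,-95,120)],B([(42,289),(358,256),(72,526),(391,490)]),0,[.55,-.2,0]),
("pad",[(85,125,4),(85,-125,4),(-85,-125,4),(-85,125,4)],A([(22,108),(504,51),(538,376),(60,433)]),0,[.5,.2,0])]:
    q,r=fit(c,L,p,z,g); print(n,q,r)
    if n=="tray": print("bar",place(q,[(0,114,42),(0,-88.5,10)],.004), (proj(c,place(q,[(40,114,42),(-40,114,42)],.004))-[185,205])*5)
    if n=="bin":
        print("rim",place(q,[(0,92.5,120),(71,0,120)],0))
        for a in(1.95,1.9,1.8):
            x=71-188*np.cos(a)+5*np.sin(a);zz=120+188*np.sin(a)+5*np.cos(a)
            P=place(q,[(x,0,zz),(x,45,zz),(x,-45,zz)],0);print(a,P[0],(proj(c,P)-[360,130])*4)
from workcell import status
from scipy.spatial.transform import Rotation as R
print(R.from_rotvec(status.read_state()["tool_rot"]).as_matrix().round(4))
E
```

```text
tray [0.49851195 0.26957739 0.03230435] [[0.5, 0.1], [1.0, 0.1], [-0.7, -0.2], [-0.8, 0.1]]
bar [[0.4948299  0.38351791 0.046     ]
 [0.50137039 0.18112357 0.014     ]] [[ 55.94555441 172.98352135]
 [ 53.42552232 333.10807827]]
bin [ 0.56400883 -0.14553106  0.12867304] [[-0.1, 0.2], [0.3, -0.3], [-0.4, -0.0], [0.3, 0.1]]
rim [[ 0.55213939 -0.05379575  0.12      ]
 [ 0.63442187 -0.13642046  0.12      ]]
1.95 [ 0.70804694 -0.12689427  0.29279352] [[222.03655728  66.7865143 ]
 [137.54727958  76.10603239]
 [306.53316258  57.46618794]]
1.9 [ 0.69939024 -0.12801434  0.29628797] [[225.078083    80.818275  ]
 [140.28601677  90.17056673]
 [309.87752943  71.46516927]]
1.8 [ 0.68161173 -0.13031466  0.30194734] [[230.989458   110.73677862]
 [145.66787377 120.14613587]
 [316.31851487 101.32659727]]
pad [0.50875742 0.27851546 0.14044094] [[0.1, -0.2], [0.3, -0.6], [1.0, 0.1], [-1.4, 0.6]]
[[-9.744e-01  2.249e-01 -5.000e-04]
 [ 2.249e-01  9.744e-01 -1.700e-03]
 [ 1.000e-04 -1.800e-03 -1.000e+00]]
```

```bash
cat > go.py <<'E'
import numpy as np
from workcell import status
from scipy.spatial.transform import Rotation as R
def go(*targets,yaw=None):
    """print tool-axis shifts (mm) and turn (deg) from here to world TCP targets; yaw = world yaw of tool y minus pi/2"""
    s=status.read_state(); M=R.from_rotvec(s["tool_rot"]).as_matrix()
    y0=np.arctan2(M[1,1],M[0,1])-np.pi/2
    print("t",round(s["t"],2),"pos",s["ee_pos"].round(4),"yaw",round(y0,4),"open",round(s["opening"],4),"grip",s["gripper_force"],"F",s["force"].round(2))
    for p in targets:
        print((M.T@(np.array(p)-s["ee_pos"])*1000).round(1), None if yaw is None else round(-np.degrees(yaw-y0),2))
E
python3 -c "
from go import *
go((.495,.3835,.11),(.495,.3835,.027),yaw=.0323)"
```

```text
t 0.1 pos [0.1461 0.6327 0.2258] yaw -0.2268 open 0.0916 grip 0.0 F [ 0.41  0.52 -0.33]
[-396.1 -164.2  116.1] -14.85
[-396.1 -164.   199.1] -14.85
```

Emit:
{"method": "arm_command", "body": {
  "increments": [
    [[-40,-16,12,-2,170],[-80,-33,23,-4,170],[-120,-49,35,-6,170],[-160,-66,47,-8,170],[-200,-82,58,-10,170],[-240,-99,70,-12,170],[-280,-115,82,-14,170],[-320,-132,94,-14.85,170],[-360,-148,106,-14.85,170],[-396,-164,116,-14.85,170],[-396,-164,116,-14.85,170],[-396,-164,116,-14.85,170]]
  ],
  "newtons": 20
}}

```text
t: 1.3
ee_pos: [0.4957, 0.3828, 0.1097]
tool_rot: [0.046, -3.14, 0.002]
force: [-0.5, -0.1, 0.5]
opening: 0.0307
gripper_force: 0.0
```

```bash
python3 - <<'E'
from go import *
go((.495,.3835,.027),yaw=.0323)
from workcell import camera
import cv2
from vis import *
w=camera("wrist");cv2.imwrite("pics/w1.png",w["pixels"][:,:,::-1])
q=[0.4985,0.2696,.0323]
print(proj(w,place(q,[(40,114,42),(-40,114,42),(56,65,28),(-56,65,28)],.004)).round(0))
E
```

```text
t 1.3 pos [0.4957 0.3828 0.1097] yaw 0.0291 open 0.0307 grip 0.0 F [-0.53 -0.07  0.48]
[ 0.5  0.8 82.7] -0.18
[[320. 322.]
 [320. 190.]
 [244. 333.]
 [232. 157.]]
```

View pics/w1.png

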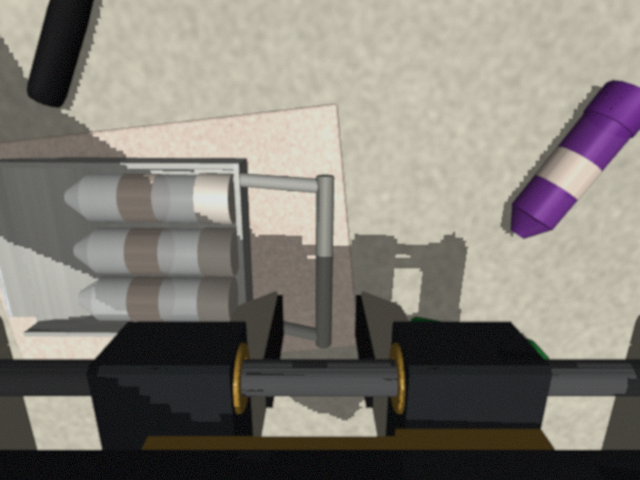

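Emit:
{"method": "arm_command", "body": {
  "increments": [
    [[-1,4,15,0,170],[-1,4,35,0,170],[-1,4,55,0,170],[-1,4,70,0,170],[-1,4,79,0,170],[-1,4,83,0,170],[-1,4,83,0,170],[-1,4,83,0,200],[-1,4,83,0,230],[-1,4,83,0,255],[-1,4,83,0,255],[-1,4,83,0,255]]
  ],
  "newtons": 58
}}

```text
t: 2.55
ee_pos: [0.4965, 0.3883, 0.0282]
tool_rot: [-0.05, 3.14, -0.0]
force: [0.2, -2.0, 2.5]
opening: 0.0086
gripper_force: 58.0
```

Emit:
{"method": "arm_command", "body": {
  "increments": [
    [[0,0,-3,0,255],[0,0,-8,0,255],[0,0,-18,0,255],[0,0,-32,0,255],[0,0,-48,0,255],[0,0,-66,0,255],[0,0,-84,0,255],[0,0,-102,0,255],[0,0,-120,0,255],[0,0,-133,0,255],[0,0,-141,0,255],[0,0,-145,0,255]]
  ]
}}

```text
t: 3.75
ee_pos: [0.4963, 0.3888, 0.174]
tool_rot: [-0.051, 3.14, 0.001]
force: [-0.6, 0.1, -1.9]
opening: 0.0082
gripper_force: 58.0
```

```bash
python3 - <<'E'
from go import *
from vis import *
from workcell import camera
import cv2
b=[0.564,-0.1455,.1287]
# bar target when lip over rim, 30 mm and 0 high
P=place(b,[(0,92.5+202.5,120+32-19+25),(0,92.5+202.5,120+32-19)],0)
print(P); go(*P,yaw=.1287)
c=camera("scene");pickle.dump(c,open("s1.pkl","wb"))
i=c["pixels"][150:380,230:520,::-1]
cv2.imwrite("pics/s1.png",cv2.resize(i,None,fx=2.6,fy=2.6,interpolation=cv2.INTER_CUBIC))
E
```

```text
[[0.52613822 0.14706023 0.158     ]
 [0.52613822 0.14706023 0.133     ]]
t 3.75 pos [0.4963 0.3888 0.174 ] yaw 0.0324 open 0.0082 grip 57.995508313179016 F [-0.58  0.1  -1.91]
[ -22.  -242.6   15.8] -5.52
[ -21.9 -242.6   40.8] -5.52
```

View pics/s1.png

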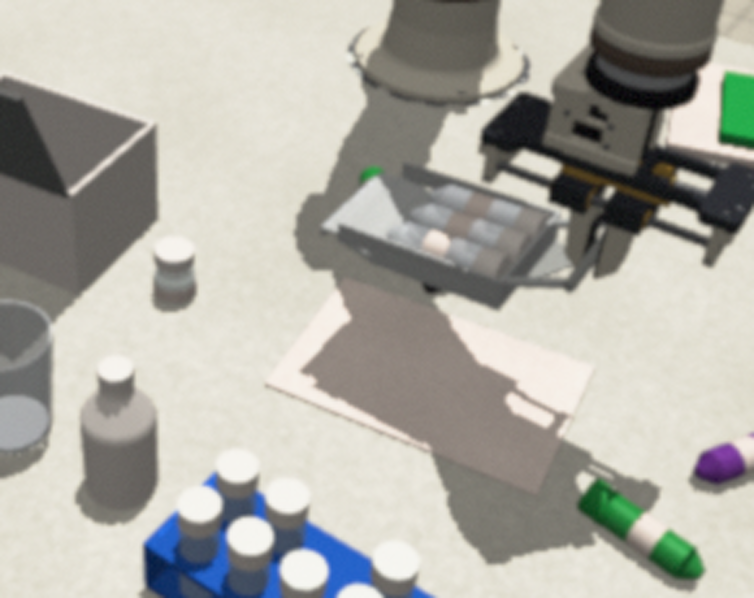

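```bash
python3 - <<'E'
from vis import *
c=pickle.load(open("s1.pkl","rb"))
from scipy.spatial.transform import Rotation as R
for th in(-.1,-.05,0,.05):
    L=(np.array([(50,-100,13),(-50,-100,13),(56,-45,28),(56,65,28),(56,65,0)])-[0,114,42])/1000
    M=(R.from_euler('z',.0324)*R.from_euler('x',th)).as_matrix()
    p=proj(c,L@M.T+[.4963,.3888,.193]); print(th,((p-[230,150])*2.6).round(0).tolist())
E
```

```text
-0.1 [[319.0, 187.0], [380.0, 133.0], [377.0, 205.0], [502.0, 269.0], [493.0, 296.0]]
-0.05 [[319.0, 198.0], [380.0, 143.0], [376.0, 214.0], [502.0, 272.0], [495.0, 299.0]]
0 [[320.0, 208.0], [380.0, 154.0], [376.0, 222.0], [502.0, 275.0], [497.0, 303.0]]
0.05 [[321.0, 219.0], [380.0, 165.0], [376.0, 230.0], [503.0, 278.0], [499.0, 306.0]]
```

Emit:
{"method": "arm_command", "body": {
  "increments": [
    [[0,-5,-4,0,255],[-1,-15,-8,-0.3,255],[-3,-33,-10,-0.8,255],[-5,-57,-10,-1.5,255],[-8,-85,-10,-2.2,255],[-11,-115,-10,-3,255],[-14,-148,-10,-3.7,255],[-16,-180,-10,-4.4,255],[-18,-208,-10,-5,255],[-20,-230,-10,-5.4,255],[-21,-242,-10,-5.5,255],[-22,-247,-10,-5.5,255]]
  ]
}}

```text
t: 5.0
ee_pos: [0.5259, 0.1403, 0.1825]
tool_rot: [0.197, -3.135, 0.001]
force: [1.0, 0.2, -2.3]
opening: 0.008
gripper_force: 58.0
```

```bash
python3 - <<'E'
from go import *
from vis import *
from workcell import camera
import cv2
b=[0.564,-0.1455,.1287]
P=place(b,[(0,92.5+198.3,120+52-19)],0)
go(*P,yaw=.1287)
c=camera("scene");pickle.dump(c,open("s2.pkl","wb"))
a=cv2.resize(c["pixels"][150:290,190:430,::-1],None,fx=3.3,fy=3.3,interpolation=cv2.INTER_CUBIC)
cv2.imwrite("pics/s2.png",a)
E
```

```text
t 5.0 pos [0.5259 0.1403 0.1825] yaw 0.1258 open 0.008 grip 57.99578547477722 F [ 0.96  0.24 -2.31]
[-1.1  2.5 29.5] -0.17
```

View pics/s2.png

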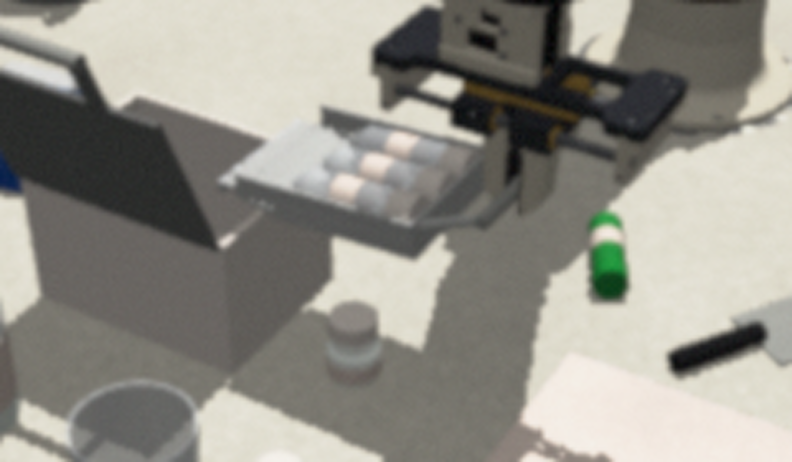

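```bash
python3 - <<'E'
from vis import *
c=pickle.load(open("s2.pkl","rb"))
from scipy.spatial.transform import Rotation as R
L=(np.array([(50,-100,13),(-50,-100,13),(56,65,0)])-[0,114,42])/1000
px=np.array([(220,182),(300,123),(418,258)])/3.3+[190,150]
def W(q,L):return L@(R.from_euler('z',.1258)*R.from_euler('x',q[0])).as_matrix().T+[.5259+q[1],.1403,.2015+q[2]]
r=least_squares(lambda q:(proj(c,W(q,L))-px).ravel(),[.1,0,0]);print(r.x,r.fun.round(1))
r=least_squares(lambda q:(proj(c,W([q[0],0,0],L))-px).ravel(),[.1]);print(r.x,r.fun.round(1))
lip=W([r.x[0],0,0],np.array([[0,-.2025,-.032]]))[0]
b=[0.564,-0.1455,.1287]; d=lip-place(b,[(0,92.5,120)],0)[0]
print("lip-rim bin frame",R.from_euler('z',-b[2]).apply(d))
print(proj(c,place(b,[(71,95,120),(-71,95,120)],0)),"seen", np.array([218,246])/3.3+[190,150])
E
```

```text
[ 0.09033322 -0.00113897 -0.0010888 ] [ 0.4  0.5 -0.2 -0.6 -0.2 -0. ]
[0.09398286] [ 0.1  0.7 -0.4 -0.5 -0.4 -0.1]
lip-rim bin frame [-0.00167984 -0.00277622  0.0306377 ]
[[257.87046415 224.08702513]
 [290.56273342 196.1165583 ]] seen [256.06060606 224.54545455]
```

Emit:
{"method": "arm_command", "body": {
  "increments": [
    [[-1,2.5,2,0,255],[-1,2.5,6,0,255],[-1,2.5,12,0,255],[-1,2.5,18,0,255],[-1,2.5,23,0,255],[-1,2.5,26,0,255],[-1,2.5,27,0,255],[-1,2.5,27,0,255]]
  ]
}}

```text
t: 5.85
ee_pos: [0.5266, 0.145, 0.1555]
tool_rot: [0.201, -3.135, -0.0]
force: [-0.1, -0.0, -2.1]
opening: 0.0082
gripper_force: 58.0
```

Emit:
{"method": "arm_command", "body": {
  "increments": [
    [[0,-1.5,1,0,255],[0,-1.5,2.5,0,255],[0,-1.5,4,0,255],[0,-1.5,5.5,0,255],[0,-1.5,5.5,0,255]]
  ]
}}

```text
t: 6.35
ee_pos: [0.5266, 0.1435, 0.1499]
tool_rot: [0.201, -3.135, 0.0]
force: [-0.5, 0.7, -1.3]
opening: 0.0084
gripper_force: 58.0
```

Emit:
{"method": "arm_command", "body": {
  "increments": [
    [[0,0,1,0,255],[0,0,2,0,255],[0,0,3,0,255],[0,0,3,0,255],[0,0,3,0,255]]
  ]
}}

```text
t: 6.85
ee_pos: [0.5268, 0.1435, 0.1472]
tool_rot: [0.201, -3.135, -0.0]
force: [-0.0, -0.0, -1.6]
opening: 0.0081
gripper_force: 58.0
```

```bash
python3 - <<'E'
from go import *
from vis import *
from workcell import camera
import cv2
go()
c=camera("scene");pickle.dump(c,open("s3.pkl","wb"))
a=cv2.resize(c["pixels"][170:260,235:385,::-1],None,fx=5,fy=5,interpolation=cv2.INTER_CUBIC)
cv2.imwrite("pics/s3.png",a)
E
```

```text
t 6.85 pos [0.5268 0.1435 0.1472] yaw 0.1283 open 0.0081 grip 57.995803356170654 F [-0.   -0.01 -1.65]
```

View pics/s3.png

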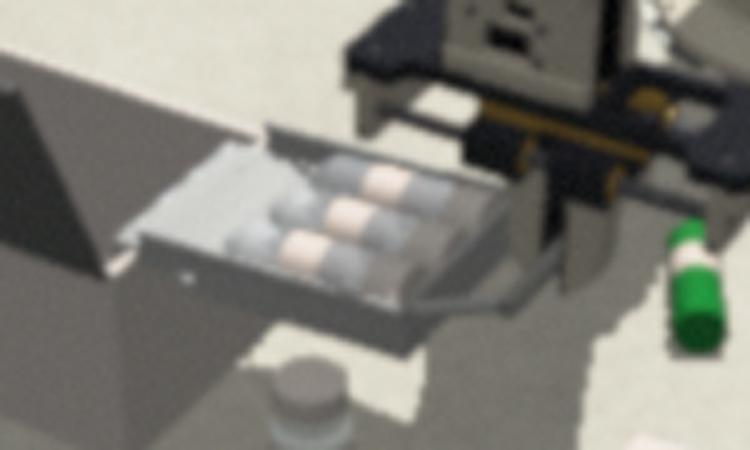

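```bash
python3 - <<'E'
from vis import *
c=pickle.load(open("s3.pkl","rb"))
from scipy.spatial.transform import Rotation as R
L=(np.array([(50,-100,13),(-50,-100,13),(56,65,0)])-[0,114,42])/1000
px=np.array([(120,238),(232,143),(405,357)])/5+[235,170]
def W(q,L):return L@(R.from_euler('z',.1283)*R.from_euler('x',q[0])).as_matrix().T+[.5268,.1435,.1662]
r=least_squares(lambda q:(proj(c,W(q,L))-px).ravel(),[.1]);print(r.x,r.fun.round(1))
lip=W(r.x,np.array([[0,-.2025,-.032]]))[0]
b=[0.564,-0.1455,.1287]; d=lip-place(b,[(0,92.5,120)],0)[0]
print("lip-rim bin frame",R.from_euler('z',-b[2]).apply(d))
E
```

```text
[0.08225147] [-0.9  0.3 -0.1 -0.2  0.7 -0.2]
lip-rim bin frame [ 0.00011969 -0.00030202 -0.00232897]
```

Emit:
{"method": "arm_command", "body": {
  "increments": [
    [[0,0,0,0,255],[0,0,0,0,255],[0,0,0,0,255],[0,0,0,0,255],[0,0,0,0,255]]
  ],
  "newtons": 7
}}

```text
t: 7.4
ee_pos: [0.5269, 0.1435, 0.1473]
tool_rot: [-0.202, 3.135, 0.0]
force: [0.1, 0.2, -1.8]
opening: 0.0097
gripper_force: 7.0
```

```bash
python3 - <<'E'
import numpy as np
f=np.arctan2(32,202.5)
def P(t):return np.array([205*np.cos(t+f)-8*np.sin(t),205*np.sin(t+f)])
def rows(a,b,n=12):
    s=np.linspace(0,1,n+1)[1:]
    print([[0,round(float((P(t)-P(a))[0]),1),round(float(-(P(t)-P(a))[1]),1)] for t in a+(b-a)*s])
rows(.075,.6);rows(.6,1.05);rows(1.05,1.45)
E
```

```text
[[0, -2.6, -8.7], [0, -5.6, -17.3], [0, -8.9, -25.7], [0, -12.6, -34.0], [0, -16.7, -42.2], [0, -21.1, -50.2], [0, -25.9, -58.0], [0, -30.9, -65.6], [0, -36.3, -72.9], [0, -42.1, -80.1], [0, -48.1, -87.0], [0, -54.4, -93.7]]
[[0, -5.6, -5.5], [0, -11.4, -10.8], [0, -17.5, -15.8], [0, -23.6, -20.7], [0, -30.0, -25.3], [0, -36.5, -29.7], [0, -43.2, -33.9], [0, -50.0, -37.8], [0, -56.9, -41.4], [0, -64.0, -44.8], [0, -71.2, -48.0], [0, -78.5, -50.8]]
[[0, -6.6, -2.3], [0, -13.2, -4.4], [0, -19.9, -6.3], [0, -26.6, -8.0], [0, -33.4, -9.5], [0, -40.2, -10.7], [0, -47.0, -11.7], [0, -53.9, -12.5], [0, -60.7, -13.0], [0, -67.6, -13.3], [0, -74.5, -13.4], [0, -81.4, -13.3]]
```

Emit:
{"method": "arm_command", "body": {
  "increments": [
    [[0,-2.6,-8.7,0,255],[0,-5.6,-17.3,0,255],[0,-8.9,-25.7,0,255],[0,-12.6,-34,0,255],[0,-16.7,-42.2,0,255],[0,-21.1,-50.2,0,255],[0,-25.9,-58,0,255],[0,-30.9,-65.6,0,255],[0,-36.3,-73,0,255],[0,-42,-80,0,255],[0,-48,-87,0,255],[0,-54.4,-93.7,0,255]]
  ]
}}

```text
t: 8.6
ee_pos: [0.5338, 0.089, 0.2414]
tool_rot: [0.201, -3.135, 0.0]
force: [0.4, 0.4, -1.4]
opening: 0.0092
gripper_force: 7.0
```

```bash
python3 - <<'E'
from go import *
from vis import *
from workcell import camera
import cv2
go()
c=camera("scene");pickle.dump(c,open("s4.pkl","wb"))
a=cv2.resize(c["pixels"][130:260,215:385,::-1],None,fx=4.5,fy=4.5,interpolation=cv2.INTER_CUBIC)
cv2.imwrite("pics/s4.png",a)
E
```

```text
t 8.6 pos [0.5338 0.089  0.2414] yaw 0.1283 open 0.0092 grip 6.999508962035179 F [ 0.39  0.39 -1.44]
```

View pics/s4.png

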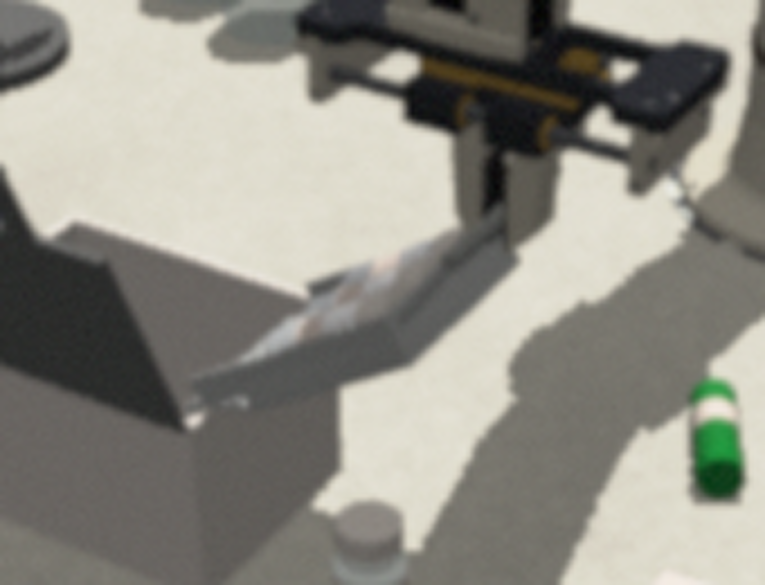

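Emit:
{"method": "arm_command", "body": {
  "increments": [
    [[0,-5.6,-5.5,0,255],[0,-11.4,-10.8,0,255],[0,-17.5,-15.8,0,255],[0,-23.6,-20.7,0,255],[0,-30,-25.3,0,255],[0,-36.5,-29.7,0,255],[0,-43,-34,0,255],[0,-50,-38,0,255],[0,-57,-41.4,0,255],[0,-64,-45,0,255],[0,-71,-48,0,255],[0,-78.5,-51,0,255]]
  ]
}}

```text
t: 9.85
ee_pos: [0.5439, 0.0112, 0.2921]
tool_rot: [0.202, -3.135, -0.0]
force: [-0.5, -0.2, -1.2]
opening: 0.0098
gripper_force: 7.0
```

Emit:
{"method": "arm_command", "body": {
  "increments": [
    [[0,-6.6,-2.3,0,255],[0,-13.2,-4.4,0,255],[0,-20,-6.3,0,255],[0,-26.6,-8,0,255],[0,-33.4,-9.5,0,255],[0,-40.2,-10.7,0,255],[0,-47,-11.7,0,255],[0,-54,-12.5,0,255],[0,-61,-13,0,255],[0,-68,-13.3,0,255],[0,-74,-13.4,0,255],[0,-74,-13.4,0,255]]
  ]
}}

```text
t: 11.05
ee_pos: [0.5534, -0.0631, 0.3052]
tool_rot: [0.199, -3.135, 0.001]
force: [0.0, -0.2, -1.7]
opening: 0.0095
gripper_force: 7.0
```

```bash
python3 - <<'E'
from go import *
from vis import *
from workcell import camera
import cv2
go()
c=camera("scene");pickle.dump(c,open("s5.pkl","wb"))
t=camera("top")
a=cv2.resize(c["pixels"][110:270,180:330,::-1],(380,405),interpolation=cv2.INTER_CUBIC)
b=cv2.resize(t["pixels"][130:290,320:470,::-1],(380,405),interpolation=cv2.INTER_CUBIC)
cv2.imwrite("pics/s5.png",np.hstack([a,b]))
E
```

```text
t 11.05 pos [ 0.5534 -0.0631  0.3052] yaw 0.1267 open 0.0095 grip 6.9995807111263275 F [ 0.04 -0.2  -1.73]
```

View pics/s5.png

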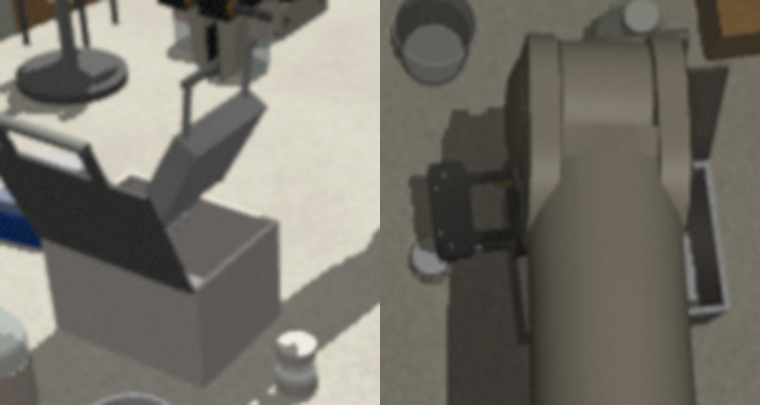

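```bash
python3 - <<'E'
from vis import *
c=pickle.load(open("s5.pkl","rb"))
from scipy.spatial.transform import Rotation as R
L=(np.array([(56,65,0),(-56,65,0),(56,65,28),(-56,65,28),(-56,-45,0),(56,-45,28),(-50,-100,13)])-[0,114,42])/1000
for th in(.8,.9,1.0,1.1,1.2,1.4,1.5):
    M=(R.from_euler('z',.1267)*R.from_euler('x',th)).as_matrix()
    p=proj(c,L@M.T+[.5534,-.0631,.3242]); print(th,((p-[180,110])*2.53).round(0).astype(int).tolist())
E
```

```text
0.8 [[182, 144], [254, 94], [162, 118], [235, 70], [193, 147], [103, 174], [154, 164]]
0.9 [[188, 146], [260, 96], [166, 122], [239, 73], [205, 158], [114, 186], [169, 179]]
1.0 [[194, 148], [265, 97], [171, 125], [244, 76], [218, 167], [127, 198], [184, 192]]
1.1 [[200, 148], [271, 98], [175, 128], [248, 79], [231, 175], [140, 208], [201, 204]]
1.2 [[206, 148], [277, 97], [180, 130], [253, 81], [245, 182], [153, 218], [217, 215]]
1.4 [[216, 146], [287, 95], [190, 133], [262, 83], [273, 191], [181, 232], [252, 232]]
1.5 [[221, 144], [292, 93], [194, 134], [266, 84], [287, 194], [195, 238], [270, 238]]
```

The tray is at about 1.0 rad. Finger friction at 7 N held it there and the lip slid inward. I'll ease the grip so it hangs steeper, then clamp it and bring the lip back onto the rim.

Emit:
{"method": "arm_command", "body": {
  "increments": [
    [[0,0,0,0,255],[0,0,0,0,255],[0,-5,0,0,255],[0,0,0,0,255],[0,-5,0,0,255],[0,0,0,0,255],[0,-5,0,0,255],[0,0,0,0,255],[0,0,0,0,255],[0,0,0,0,255]]
  ],
  "newtons": 3
}}

```text
t: 12.15
ee_pos: [0.5533, -0.0613, 0.3053]
tool_rot: [0.202, -3.135, -0.0]
force: [0.6, -0.5, -1.4]
opening: 0.0101
gripper_force: 3.0
```

Emit:
{"method": "arm_command", "body": {
  "increments": [
    [[0,0,0,0,255],[0,0,0,0,255],[0,0,0,0,255],[0,0,0,0,255]]
  ],
  "newtons": 58
}}

```text
t: 12.55
ee_pos: [0.5533, -0.0617, 0.3053]
tool_rot: [0.201, -3.135, -0.0]
force: [-0.4, -0.1, -2.4]
opening: 0.0079
gripper_force: 58.0
```

```bash
cat > tilt.py <<'E'
import cv2
from vis import *
from scipy.spatial.transform import Rotation as R
from go import *
from workcell import camera
Lall=(np.array([(56,65,0),(-56,65,0),(56,-45,0),(-56,-45,0),(56,65,28),(-56,65,28),(56,-45,28),(-56,-45,28)])-[0,114,42])/1000
# lines to match: underside outline edges in the scene view, scored by image gradient
def tilt(c,dz=(-.006,0,.006),rng=np.arange(0,1.6,.02)):
    s=status.read_state(); g=cv2.GaussianBlur(c["pixels"].astype(np.float32),(0,0),1.0)
    gx=np.gradient(g,axis=1);gy=np.gradient(g,axis=0); m=np.sqrt((gx**2+gy**2).sum(2))
    M0=R.from_rotvec(s["tool_rot"]).as_matrix(); yaw=np.arctan2(M0[1,1],M0[0,1])-np.pi/2
    out=[]
    for th in rng:
        M=(R.from_euler('z',yaw)*R.from_euler('x',th)).as_matrix()
        for z in dz:
            v=0
            for a,b in((0,1),(1,3),(5,1),(4,0),(4,5),(4,6),(0,2)):
                P=Lall[a]+np.linspace(.05,.95,40)[:,None]*(Lall[b]-Lall[a])
                p=proj(c,P@M.T+s["ee_pos"]+[0,0,.019+z]).astype(np.float32)
                v+=cv2.remap(m.astype(np.float32),p[:,0][None],p[:,1][None],cv2.INTER_LINEAR).mean()
            out.append((round(float(v),1),round(float(th),2),z))
    return sorted(out)[::-1][:5]
E
python3 - <<'E'
from tilt import *
import pickle
go()
c=camera("scene");pickle.dump(c,open("s6.pkl","wb"))
print(tilt(c)); print("before",tilt(pickle.load(open("s5.pkl","rb"))))
E
```

```text
t 12.55 pos [ 0.5533 -0.0617  0.3053] yaw 0.1283 open 0.0079 grip 57.999347448349 F [-0.4  -0.11 -2.37]
[(201.1, 1.28, -0.006), (191.7, 1.3, -0.006), (186.7, 1.26, -0.006), (176.5, 0.7, -0.006), (172.9, 0.72, -0.006)]
before [(229.2, 1.02, -0.006), (226.6, 1.04, -0.006), (203.3, 1.0, -0.006), (194.3, 1.06, -0.006), (186.2, 1.06, 0)]
```

```bash
python3 - <<'E'
from tilt import *
import pickle
c=pickle.load(open("s6.pkl","rb"))
r=tilt(c,np.arange(-.016,.004,.002),np.arange(1.1,1.45,.02)); print(r)
print("s4-type check, before",tilt(pickle.load(open("s5.pkl","rb")),np.arange(-.016,.004,.002),np.arange(.9,1.2,.02)))
s=status.read_state(); th,z=r[0][1],r[0][2]
M=(R.from_euler('z',.1283)*R.from_euler('x',th)).as_matrix()
b=[0.564,-0.1455,.1287]; rim=place(b,[(0,92.5,120)],0)[0]
for n,pt in(("lip",(0,-88.5,10)),("hooktip",(0,-100,4)),("ramp",(0,-80,10)),("floor",(0,-44,0))):
    w=M@((np.array(pt)-[0,114,42])/1000)+s["ee_pos"]+[0,0,.019+z]
    print(n,(R.from_euler('z',-b[2]).apply(w-rim)*1000).round(1))
E
```

```text
[(232.5, 1.28, np.float64(-0.01)), (232.2, 1.26, np.float64(-0.01)), (230.0, 1.26, np.float64(-0.012)), (222.7, 1.28, np.float64(-0.008)), (222.4, 1.28, np.float64(-0.012))]
s4-type check, before [(241.1, 1.02, np.float64(-0.008)), (235.0, 1.0, np.float64(-0.01)), (229.9, 1.02, np.float64(-0.01)), (229.3, 1.0, np.float64(-0.008)), (229.2, 1.02, np.float64(-0.006))]
lip [  0.2 -35.5  -8.9]
hooktip [  0.2 -33.  -21.6]
ramp [  0.2 -33.   -0.7]
floor [  0.2 -13.1  30.9]
```

Emit:
{"method": "arm_command", "body": {
  "increments": [
    [[0,4,0,0,255],[0,10,0,0,255],[0,16,0,0,255],[0,21,0,0,255],[0,23,0,0,255],[0,23,0,0,255],[0,23,0,0,255],[0,23,0,0,255],[0,23,0,0,255]]
  ]
}}

```text
t: 13.5
ee_pos: [0.5504, -0.0392, 0.3053]
tool_rot: [0.201, -3.135, 0.0]
force: [0.1, 0.0, -2.5]
opening: 0.0081
gripper_force: 58.0
```

```bash
python3 - <<'E'
from tilt import *
c=camera("scene")
r=tilt(c,np.arange(-.016,.004,.002),np.arange(1.1,1.45,.02)); print(r[:3])
s=status.read_state(); th,z=r[0][1],r[0][2]
M=(R.from_euler('z',.1283)*R.from_euler('x',th)).as_matrix()
b=[0.564,-0.1455,.1287]; rim=place(b,[(0,92.5,120)],0)[0]
w=M@(np.array((0,-202.5,-32))/1000)+s["ee_pos"]+[0,0,.019+z]
print("lip",(R.from_euler('z',-b[2]).apply(w-rim)*1000).round(1))
f=[]
for k in range(8): camera("top"); f.append(status.read_state()["force"])
print(np.mean(f,0),np.std(f,0)); go()
cv2.imwrite("pics/top_raw.png",camera("top")["pixels"][:,:,::-1])
E
```

```text
[(233.4, 1.26, np.float64(-0.01)), (232.9, 1.28, np.float64(-0.01)), (229.9, 1.26, np.float64(-0.012))]
lip [  0.2 -16.7  -8.3]
[-0.03304215  0.09311692 -1.88175156] [0.4683332  0.52511263 0.70160446]
t 13.95 pos [ 0.5504 -0.0389  0.3053] yaw 0.1283 open 0.0081 grip 57.999334931373596 F [-0.34 -0.65 -1.5 ]
```

Emit:
{"method": "arm_command", "body": {
  "increments": [
    [[0,0,-5,0,255],[0,0,-13,0,255],[0,0,-24,0,255],[0,0,-35,0,255],[0,0,-42,0,255],[0,4,-45,0,255],[0,14,-45,0,255],[0,28,-45,0,255],[0,46,-45,0,255],[0,66,-45,0,255],[0,86,-45,0,255],[0,106,-45,0,255]]
  ]
}}

```text
t: 15.2
ee_pos: [0.5359, 0.0686, 0.3497]
tool_rot: [0.204, -3.134, -0.001]
force: [0.7, -1.1, -1.0]
opening: 0.0085
gripper_force: 58.0
```

Emit:
{"method": "arm_command", "body": {
  "increments": [
    [[0,20,0,0,255],[0,40,0,0,255],[0,60,0,0,255],[0,80,0,0,255],[0,98,0,0,255],[0,114,0,0,255],[0,126,0,0,255],[0,135,0,0,255],[0,140,0,0,255],[0,142,0,0,255],[0,142,0,0,255],[0,142,0,0,255]]
  ]
}}

```text
t: 16.4
ee_pos: [0.5189, 0.2063, 0.3503]
tool_rot: [0.2, -3.135, 0.001]
force: [0.4, 0.1, -1.7]
opening: 0.0082
gripper_force: 58.0
```

```bash
python3 - <<'E'
from tilt import *
c=camera("scene")
r=tilt(c,np.arange(-.016,.004,.002),np.arange(1.0,1.5,.02)); print(r[:3])
go((.518,.206,.215),yaw=.1283)
f=np.arctan2(38,214)
P=lambda t:217.3*np.array([np.cos(t+f),np.sin(t+f)])
for a,b in((1.27,.9),(.9,.45),(.45,0)):
    print([[round(float(v),1) for v in (P(t)-P(a))*[1,-1]] for t in np.linspace(a,b,13)[1:]])
E
```

```text
[(149.6, 1.28, np.float64(-0.01)), (146.1, 1.26, np.float64(-0.01)), (141.8, 1.28, np.float64(-0.008))]
t 16.45 pos [0.5189 0.2062 0.3503] yaw 0.1271 open 0.0084 grip 57.99943685531616 F [ 0.19  0.87 -2.24]
[ 9.000e-01 -1.000e-01  1.353e+02] -0.07
[[6.6, 0.9], [13.2, 2.1], [19.8, 3.4], [26.3, 5.0], [32.8, 6.7], [39.2, 8.7], [45.5, 10.8], [51.8, 13.1], [58.0, 15.7], [64.2, 18.4], [70.2, 21.3], [76.1, 24.4]]
[[7.1, 4.0], [14.0, 8.3], [20.8, 12.8], [27.4, 17.6], [33.8, 22.6], [40.1, 27.9], [46.1, 33.3], [51.9, 39.0], [57.5, 45.0], [62.9, 51.1], [68.0, 57.4], [72.9, 63.9]]
[[4.6, 6.7], [9.0, 13.6], [13.2, 20.6], [17.0, 27.7], [20.6, 35.1], [24.0, 42.5], [27.0, 50.1], [29.7, 57.7], [32.2, 65.5], [34.4, 73.4], [36.2, 81.3], [37.8, 89.3]]
```

Emit:
{"method": "arm_command", "body": {
  "increments": [
    [[0,0,6,0,255],[0,0,18,0,255],[0,0,34,0,255],[0,0,52,0,255],[0,0,70,0,255],[0,0,88,0,255],[0,0,104,0,255],[0,0,116,0,255],[0,0,124,0,255],[0,0,129,0,255],[0,0,132,0,255],[0,0,132,0,255]]
  ]
}}

```text
t: 17.65
ee_pos: [0.5187, 0.2071, 0.2183]
tool_rot: [-0.201, 3.135, 0.0]
force: [-0.2, 0.1, -1.7]
opening: 0.0083
gripper_force: 58.0
```

Emit:
{"method": "arm_command", "body": {
  "increments": [
    [[0,0,1,0,255],[0,0,2,0,255],[0,0,3,0,255],[0,0,4,0,255],[0,0,4,0,255]]
  ]
}}

```text
t: 18.15
ee_pos: [0.5185, 0.2071, 0.2142]
tool_rot: [0.202, -3.135, 0.0]
force: [-0.0, -0.0, -1.1]
opening: 0.0079
gripper_force: 58.0
```

Emit:
{"method": "arm_command", "body": {
  "increments": [
    [[0,0,1.5,0,255],[0,0,3,0,255],[0,0,3,0,255]]
  ]
}}

```text
t: 18.45
ee_pos: [0.5185, 0.207, 0.211]
tool_rot: [0.202, -3.135, 0.0]
force: [-1.0, 0.2, -1.4]
opening: 0.0084
gripper_force: 58.0
```

Emit:
{"method": "arm_command", "body": {
  "increments": [
    [[0,0,0,0,255],[0,0,0,0,255],[0,6.6,1,0,255],[0,13,2.5,0,255],[0,20,4,0,255],[0,26.3,5.5,0,255],[0,33,7.5,0,255],[0,39,9.5,0,255],[0,45.5,11.5,0,255],[0,52,14,0,255],[0,58,16.5,0,255],[0,64,19,0,255]]
  ],
  "newtons": 7
}}

```text
t: 19.65
ee_pos: [0.5108, 0.2736, 0.1937]
tool_rot: [-0.204, 3.132, 0.005]
force: [-0.6, 3.2, 6.4]
opening: 0.0098
gripper_force: 7.0
```

```bash
python3 - <<'E'
from tilt import *
import pickle
go()
c=camera("scene");pickle.dump(c,open("s7.pkl","wb"))
r=tilt(c,np.arange(-.016,.006,.002),np.arange(.5,1.5,.02)); print(r[:3])
s=status.read_state()
for v,th,z in r[:2]:
    M=(R.from_euler('z',.1283)*R.from_euler('x',th)).as_matrix()
    print((M@(np.array((0,-214,-38))/1000)+s["ee_pos"]+[0,0,.019+z]).round(4))
E
```

```text
t 19.65 pos [0.5108 0.2736 0.1937] yaw 0.1299 open 0.0098 grip 6.997757703065872 F [-0.56  3.17  6.39]
[(157.9, 0.96, np.float64(-0.014)), (157.7, 0.98, np.float64(-0.012)), (156.6, 0.96, np.float64(-0.016))]
[0.5219 0.1839 0.0011]
[0.5214 0.1878 0.0013]
```

Emit:
{"method": "arm_command", "body": {
  "increments": [
    [[0,6,-1,0,255],[0,12,2,0,255],[0,19,6,0,255],[0,26,10,0,255],[0,33,15,0,255],[0,39,19.5,0,255],[0,46,25,0,255],[0,52,30,0,255],[0,58,35,0,255],[0,64,41,0,255],[0,69.5,47,0,255],[0,75,53,0,255]]
  ]
}}

```text
t: 20.9
ee_pos: [0.5005, 0.3447, 0.1382]
tool_rot: [0.201, -3.134, 0.002]
force: [1.0, 0.9, 0.9]
opening: 0.0098
gripper_force: 7.0
```

```bash
python3 - <<'E'
from tilt import *
go()
c=camera("scene")
r=tilt(c,np.arange(-.02,.01,.002),np.arange(.2,1.2,.02)); print(r[:3])
s=status.read_state()
for v,th,z in r[:2]:
    M=(R.from_euler('z',.1283)*R.from_euler('x',th)).as_matrix()
    print((M@(np.array((0,-214,-38))/1000)+s["ee_pos"]+[0,0,.019+z]).round(4))
E
```

```text
t 20.9 pos [0.5005 0.3447 0.1382] yaw 0.1282 open 0.0098 grip 7.000140622258186 F [1.02 0.9  0.87]
[(154.9, 0.92, np.float64(-0.010000000000000009)), (153.5, 0.92, np.float64(-0.012000000000000007)), (152.6, 0.9, np.float64(-0.010000000000000009))]
[ 0.5124  0.2468 -0.0471]
[ 0.5124  0.2468 -0.0491]
```

Emit:
{"method": "arm_command", "body": {
  "increments": [
    [[0,7,8,0,255],[0,13.3,16.5,0,255],[0,19,25,0,255],[0,25,34,0,255],[0,30,43,0,255],[0,34.5,53,0,255],[0,38.7,62,0,255],[0,42,71,0,255],[0,45.4,80,0,255],[0,47.5,88,0,255],[0,49,94,0,255],[0,49,94,0,255]]
  ]
}}

```text
t: 22.15
ee_pos: [0.4939, 0.3933, 0.0442]
tool_rot: [0.202, -3.134, 0.001]
force: [-0.2, 0.5, -0.7]
opening: 0.01
gripper_force: 7.0
```

Emit:
{"method": "arm_command", "body": {
  "increments": [
    [[0,0.5,1.5,0,255],[0,1,3,0,255],[0,1,4.5,0,255],[0,1,6,0,255],[0,1,6,0,255]]
  ]
}}

```text
t: 22.65
ee_pos: [0.4945, 0.3948, 0.0394]
tool_rot: [-0.202, 3.135, 0.001]
force: [0.9, 0.4, -0.3]
opening: 0.0097
gripper_force: 7.0
```

```bash
python3 - <<'E'
from tilt import *
import pickle
go()
c=camera("scene");pickle.dump(c,open("s8.pkl","wb"))
r=tilt(c,np.arange(-.02,.01,.002),np.arange(-.1,.4,.02)); print(r[:4])
E
```

```text
t 22.65 pos [0.4945 0.3948 0.0394] yaw 0.1285 open 0.0097 grip 6.999766230583191 F [ 0.9   0.41 -0.33]
[(212.1, 0.06, np.float64(-0.00800000000000001)), (210.7, 0.08, np.float64(-0.004000000000000014)), (210.2, 0.06, np.float64(-0.006000000000000012)), (210.1, 0.08, np.float64(-0.006000000000000012))]
```

Emit:
{"method": "arm_command", "body": {
  "increments": [
    [[0,0,1.5,0,255],[0,0,3,0,255],[0,0,4.5,0,255],[0,0,6,0,255],[0,0,6,0,255]]
  ]
}}

```text
t: 23.2
ee_pos: [0.4943, 0.3944, 0.033]
tool_rot: [0.202, -3.135, 0.0]
force: [-0.6, 1.0, 0.1]
opening: 0.0094
gripper_force: 7.0
```

Emit:
{"method": "arm_command", "body": {
  "increments": [
    [[0,0,2,0,255],[0,0,4,0,255],[0,0,6,0,255],[0,0,6,0,255]]
  ]
}}

```text
t: 23.6
ee_pos: [0.4944, 0.3963, 0.028]
tool_rot: [-0.203, 3.134, 0.004]
force: [-1.2, 3.4, 5.3]
opening: 0.0098
gripper_force: 7.0
```

```bash
python3 - <<'E'
from tilt import *
go()
c=camera("scene")
print(tilt(c,np.arange(-.02,.014,.002),np.arange(-.1,.4,.02))[:4])
E
```

```text
t 23.6 pos [0.4944 0.3963 0.028 ] yaw 0.1293 open 0.0098 grip 6.998710557818413 F [-1.15  3.43  5.33]
[(217.2, -0.02, np.float64(-0.006000000000000012)), (215.8, 0.0, np.float64(-0.004000000000000014)), (215.6, -0.04, np.float64(-0.00800000000000001)), (213.9, -0.02, np.float64(-0.004000000000000014))]
```

Emit:
{"method": "arm_command", "body": {
  "increments": [
    [[0,-1,-2,0,255],[0,-1,-2,0,175],[0,-1,-2,0,170],[0,-1,-2,0,170],[0,-1,-2,0,170],[0,-1,-10,0,170],[0,-1,-30,0,170],[0,-1,-60,0,170],[0,-1,-100,0,170],[0,-1,-145,0,170],[0,-1,-190,0,170],[0,-1,-220,0,170]]
  ]
}}

```text
t: 24.85
ee_pos: [0.4952, 0.3943, 0.2518]
tool_rot: [-0.202, 3.131, 0.004]
force: [0.7, 0.1, 0.2]
opening: 0.0307
gripper_force: 0.0
```

```bash
python3 - <<'E'
from tilt import *
import pickle
c=camera("scene");t=camera("top")
pickle.dump((c,t),open("s9.pkl","wb"))
# fake bar pose for level tray fit by gradient in the scene view: search x,y,yaw,tilt
g=cv2.GaussianBlur(c["pixels"].astype(np.float32),(0,0),1.0)
m=np.sqrt((np.gradient(g,axis=1)**2+np.gradient(g,axis=0)**2).sum(2)).astype(np.float32)
best=[]
for th in np.arange(-.1,.32,.02):
  for dy in np.arange(-.008,.009,.004):
   for dz in(-.004,0,.004):
    M=(R.from_euler('z',.1285)*R.from_euler('x',th)).as_matrix(); v=0
    for a,b in((0,1),(1,3),(5,1),(4,0),(4,5),(4,6),(0,2)):
        P=Lall[a]+np.linspace(.05,.95,40)[:,None]*(Lall[b]-Lall[a])
        p=proj(c,P@M.T+[.4944,.394+dy,.046+dz]).astype(np.float32)
        v+=cv2.remap(m,p[:,0][None],p[:,1][None],cv2.INTER_LINEAR).mean()
    best.append((round(float(v),1),round(th,2),round(dy,3),dz))
print(sorted(best)[::-1][:5])
# bin interior: white / pink / dark blobs versus the first picture
t0=pickle.load(open("top.pkl","rb"))
b=[0.564,-0.1455,.1287]
n=40
for nm,im in(("before",t0),("now",t)):
    gr=np.array([[(x,y,15) for y in np.linspace(85,-85,35)] for x in np.linspace(60,-60,22)]).reshape(-1,3)
    p=proj(im,place(b,gr,0)).astype(np.float32)
    v=cv2.remap(im["pixels"],p[:,0][None],p[:,1][None],cv2.INTER_LINEAR)[0].astype(int).reshape(22,35,3)
    if nm=="before": ref=v
    else:
        d=np.abs(v-ref).sum(2)
        print("\n".join("".join(" .:#@"[min(4,k//12)] for k in r) for r in d))
go()
E
```

```text
[(200.4, np.float64(0.0), np.float64(0.0), -0.004), (200.0, np.float64(0.0), np.float64(0.004), -0.004), (197.5, np.float64(-0.02), np.float64(0.004), -0.004), (196.4, np.float64(0.04), np.float64(0.0), 0), (195.7, np.float64(0.08), np.float64(-0.004), 0.004)]
 ..................................
 . ............................... 
 .  ........   ...      ...........
.... #@@@@@@@@@@@@@@@@@# ......... 
 ...@@@@@@@@@@@@@@@@::#. ......... 
 . @@@@@@@@::::@@@@@    ......... .
 .:@@@@@@@@::::@@@@@.   ...  ......
 . :@@@@@@@@@@@@@@@@@@@:.. . ..... 
.... @@@@@@@@@@@@@@@@@@@# . ..  ...
 ..... @@@@@@@@@@@@@@@@@@@.........
..... @@@@@@@@@@@@@@@@.... .....  .
. .. @@@@@@@@::::@@@@@ ............
.. . @@@@@@@@#:::@@@@@#... .... . .
......@@@@@@@@@@@@@@@@@@@@ .... ...
 ..... :@@@@@@@@@@@@@@@@#..........
....@@@@@@@@@@@@@@@@@@@ ...........
 . @@@@@@@@@@#@@@@@@  . ...........
..@@@@@@@@@:::@@@@@# .. ...........
..#@@@@:@@@#::@@@@@@... ........ ..
.. .  :@.:  .  . .   .  . .      . 
.. .   .               .. .... .. .
 .....  ...  . .. ... . ... ..  ...
t 24.95 pos [0.4967 0.3959 0.2539] yaw 0.1285 open 0.031 grip 0.0 F [0.09 0.58 0.2 ]
```

```bash
python3 - <<'E'
from go import *
print(status.read_state()["joints"].round(2))
go((.708,-.127,.345),(.708,-.127,.274),yaw=.1287-np.pi/2)
E
```

```text
[-0.38  0.45 -0.46  1.57  0.21  1.16  0.82]
t 24.95 pos [0.4967 0.3959 0.2539] yaw 0.1285 open 0.031 grip 0.0 F [0.09 0.58 0.2 ]
[-143.4 -545.2  -92.6] 89.99
[-142.7 -545.5  -21.6] 89.99
```

Emit:
{"method": "arm_command", "body": {
  "increments": [
    [[-8,-30,-40,5,115],[-18,-70,-80,13,115],[-30,-113,-95,21,115],[-42,-160,-95,29,115],[-54,-206,-95,37,115],[-66,-252,-95,45,115],[-78,-298,-95,53,115],[-90,-344,-95,61,115],[-102,-390,-95,69,115],[-114,-435,-95,77,115],[-125,-478,-95,84,115],[-134,-512,-95,90,115]]
  ],
  "newtons": 6
}}

```text
t: 26.15
ee_pos: [0.6929, -0.1007, 0.3415]
tool_rot: [-2.083, -2.352, 0.003]
force: [0.3, -0.6, 0.4]
opening: 0.0503
gripper_force: 0.0
```

```bash
python3 - <<'E'
from go import *
go((.708,-.127,.345),(.708,-.127,.274),yaw=.1287-np.pi/2)
E
```

```text
t 26.15 pos [ 0.6929 -0.1007  0.3415] yaw -1.4496 open 0.0503 grip 0.0 F [ 0.33 -0.58  0.41]
[-27.9  11.8  -3.5] -0.43
[-27.8  11.9  67.5] -0.43
```

Emit:
{"method": "arm_command", "body": {
  "increments": [
    [[-20,9,-3,0,115],[-28,12,5,0,115],[-28,12,20,0,115],[-28,12,38,0,115],[-28,12,54,0,115],[-28,12,64,0,115],[-28,12,68,0,115],[-28,12,68,0,115],[-28,12,68,0,160],[-28,12,68,0,255],[-28,12,68,0,255],[-28,12,68,0,255]]
  ],
  "newtons": 15
}}

```text
t: 27.35
ee_pos: [0.7087, -0.1234, 0.2749]
tool_rot: [2.074, 2.359, 0.001]
force: [-0.6, 0.9, -0.1]
opening: 0.023
gripper_force: 0.0
```

Emit:
{"method": "arm_command", "body": {
  "increments": [
    [[0,0,0,0,255],[0,0,0,0,255],[0,0,0,0,255]]
  ]
}}

```text
t: 27.65
ee_pos: [0.7087, -0.1234, 0.2745]
tool_rot: [2.074, 2.359, 0.0]
force: [0.2, 0.2, 0.9]
opening: 0.0115
gripper_force: 15.0
```

```bash
python3 - <<'E'
from go import *
go()
def P(q):return np.array([71-188*np.cos(q)+5*np.sin(q),120+188*np.sin(q)+5*np.cos(q)])
for a,b in((1.95,1.5),(1.5,1.0),(1.0,.5),(.5,.1),(.1,0)):
    n=12 if b else 6
    print([[round(float(v),1) for v in (P(t)-P(a))*[1,-1]] for t in np.linspace(a,b,n+1)[1:]])
E
```

```text
t 27.65 pos [ 0.7087 -0.1234  0.2745] yaw -1.4424 open 0.0115 grip 14.999994188547134 F [0.16 0.22 0.86]
[[-6.5, -2.7], [-13.2, -5.1], [-19.9, -7.2], [-26.7, -9.2], [-33.5, -10.8], [-40.4, -12.2], [-47.4, -13.3], [-54.4, -14.2], [-61.4, -14.8], [-68.4, -15.2], [-75.5, -15.3], [-82.5, -15.1]]
[[-7.8, 0.5], [-15.6, 1.3], [-23.4, 2.5], [-31.1, 4.0], [-38.7, 5.8], [-46.2, 7.9], [-53.7, 10.3], [-61.0, 13.1], [-68.2, 16.1], [-75.3, 19.4], [-82.3, 23.1], [-89.1, 27.0]]
[[-6.6, 4.2], [-13.1, 8.7], [-19.3, 13.4], [-25.3, 18.4], [-31.2, 23.6], [-36.8, 29.1], [-42.2, 34.8], [-47.3, 40.7], [-52.2, 46.8], [-56.8, 53.2], [-61.1, 59.7], [-65.2, 66.4]]
[[-3.1, 5.5], [-5.9, 11.0], [-8.6, 16.7], [-11.1, 22.5], [-13.4, 28.3], [-15.5, 34.2], [-17.4, 40.2], [-19.2, 46.2], [-20.7, 52.3], [-22.0, 58.4], [-23.1, 64.6], [-24.0, 70.8]]
[[-0.4, 3.1], [-0.7, 6.2], [-1.0, 9.4], [-1.2, 12.5], [-1.3, 15.6], [-1.4, 18.7]]
```

Emit:
{"method": "arm_command", "body": {
  "increments": [
    [[0,-6.5,-2.7,0,255],[0,-13.2,-5.1,0,255],[0,-20,-7.2,0,255],[0,-26.7,-9.2,0,255],[0,-33.5,-10.8,0,255],[0,-40.4,-12.2,0,255],[0,-47.4,-13.3,0,255],[0,-54.4,-14.2,0,255],[0,-61.4,-14.8,0,255],[0,-68.4,-15.2,0,255],[0,-75.5,-15.3,0,255],[0,-82.5,-15.1,0,255]]
  ]
}}

```text
t: 28.85
ee_pos: [0.626, -0.134, 0.2893]
tool_rot: [-2.074, -2.359, 0.0]
force: [1.1, -0.0, -0.6]
opening: 0.0114
gripper_force: 15.0
```

Emit:
{"method": "arm_command", "body": {
  "increments": [
    [[0,-7.8,0.5,0,255],[0,-15.6,1.3,0,255],[0,-23.4,2.5,0,255],[0,-31,4,0,255],[0,-38.7,5.8,0,255],[0,-46.2,8,0,255],[0,-53.7,10.3,0,255],[0,-61,13,0,255],[0,-68.2,16,0,255],[0,-75.3,19.4,0,255],[0,-82.3,23,0,255],[0,-89,27,0,255]]
  ]
}}

```text
t: 30.05
ee_pos: [0.5378, -0.1451, 0.262]
tool_rot: [-2.074, -2.359, -0.0]
force: [0.4, 1.3, 0.6]
opening: 0.0114
gripper_force: 15.0
```

```bash
python3 - <<'E'
from go import *
x=71-188*np.cos(1.)+5*np.sin(1.);z=120+188*np.sin(1.)+5*np.cos(1.)
from vis import place
P=place([0.564,-0.1455,.1287],[(x,0,z-19)],0)
print(P); go(*P,yaw=.1287-np.pi/2)
E
```

```text
[[ 0.53784861 -0.14888439  0.26189806]]
t 30.05 pos [ 0.5378 -0.1451  0.262 ] yaw -1.4422 open 0.0114 grip 15.000136345624924 F [0.42 1.28 0.64]
[-3.7 -0.4  0.1] -0.01
```

Tracking well; the bar follows the planned arc. I'll continue down.

Emit:
{"method": "arm_command", "body": {
  "increments": [
    [[0,-6.6,4.2,0,255],[0,-13,8.7,0,255],[0,-19.3,13.4,0,255],[0,-25.3,18.4,0,255],[0,-31.2,23.6,0,255],[0,-36.8,29,0,255],[0,-42.2,34.8,0,255],[0,-47.3,40.7,0,255],[0,-52.2,46.8,0,255],[0,-56.8,53.2,0,255],[0,-61,59.7,0,255],[0,-65.2,66.4,0,255]]
  ]
}}

```text
t: 31.25
ee_pos: [0.4734, -0.1536, 0.1954]
tool_rot: [-2.074, -2.359, -0.0]
force: [1.1, 2.0, 0.5]
opening: 0.0112
gripper_force: 15.0
```

Emit:
{"method": "arm_command", "body": {
  "increments": [
    [[0,-3,5.5,0,255],[0,-6,11,0,255],[0,-8.6,16.7,0,255],[0,-11,22.5,0,255],[0,-13.4,28.3,0,255],[0,-15.5,34.2,0,255],[0,-17.4,40.2,0,255],[0,-19.2,46.2,0,255],[0,-20.7,52.3,0,255],[0,-22,58.4,0,255],[0,-23,64.6,0,255],[0,-24,70.8,0,255]]
  ]
}}

```text
t: 32.45
ee_pos: [0.4502, -0.1567, 0.1248]
tool_rot: [2.074, 2.359, 0.0]
force: [2.7, 2.3, -0.3]
opening: 0.0112
gripper_force: 15.0
```

Emit:
{"method": "arm_command", "body": {
  "increments": [
    [[0,-0.4,2,0,255],[0,-0.7,4,0,255],[0,-0.8,6,0,255],[0,-1,8,0,255],[0,-1,10,0,255],[0,-1.2,12,0,255],[0,-1.3,14,0,255],[0,-1.3,16,0,255],[0,-1.4,17.5,0,255],[0,-1.4,19,0,255],[0,-1.4,19,0,255]]
  ]
}}

```text
t: 33.55
ee_pos: [0.4492, -0.1572, 0.108]
tool_rot: [2.074, 2.359, 0.001]
force: [-1.5, 4.1, 18.9]
opening: 0.0116
gripper_force: 15.0
```

Emit:
{"method": "arm_command", "body": {
  "increments": [
    [[0,0,-1,0,255],[0,0,-1,0,150],[0,0,-1,0,150],[0,0,-1,0,150],[0,0,-1,0,150],[0,0,-8,0,150],[0,0,-22,0,150],[0,0,-45,0,150],[0,0,-80,0,150],[0,0,-120,0,150],[0,0,-150,0,150],[0,0,-150,0,150]]
  ]
}}

```text
t: 34.75
ee_pos: [0.4514, -0.1578, 0.2611]
tool_rot: [2.069, 2.353, 0.006]
force: [0.9, 0.2, 0.4]
opening: 0.0375
gripper_force: 0.0
```

```bash
python3 - <<'E'
from tilt import *
c=camera("scene"); go()
g=cv2.GaussianBlur(c["pixels"].astype(np.float32),(0,0),1.0)
m=np.sqrt((np.gradient(g,axis=1)**2+np.gradient(g,axis=0)**2).sum(2)).astype(np.float32)
b=[0.564,-0.1455,.1287]; o=[]
for q in np.arange(0,.7,.02):
    e=lambda r,y,h:(71-r*np.cos(q)+h*np.sin(q),y,120+r*np.sin(q)+h*np.cos(q)); v=0
    for A,B in((e(142,-95,5),e(142,95,5)),(e(0,95,5),e(142,95,5)),(e(188,-45,11),e(188,45,11)),(e(188,-45,-1),e(188,45,-1))):
        P=place(b,np.array(A)+np.linspace(.05,.95,60)[:,None]*(np.array(B)-A),0)
        p=proj(c,P).astype(np.float32); v+=cv2.remap(m,p[:,0][None],p[:,1][None],cv2.INTER_LINEAR).mean()
    o.append((round(float(v),1),round(float(q),2)))
print("lid",sorted(o)[::-1][:4])
# tray and bystanders: changed area between first and current top picture, outside bin/tray/robot
t0=pickle.load(open("top.pkl","rb"));t=camera("top")
d=cv2.absdiff(t0["pixels"],t["pixels"]).max(2)>40
n,l,s,ce=cv2.connectedComponentsWithStats(d.astype(np.uint8))
print([(s[k].tolist()) for k in range(1,n) if s[k][4]>15])
E
```

```text
t 34.8 pos [ 0.45   -0.1574  0.2587] yaw -1.4425 open 0.0379 grip 0.0 F [ 0.61 -0.19 -0.39]
lid [(142.5, 0.0), (99.6, 0.04), (97.1, 0.02), (91.9, 0.06)]
[[363, 146, 94, 56, 3128], [444, 194, 10, 29, 57], [323, 202, 143, 278, 12898], [445, 221, 11, 30, 220], [224, 227, 46, 6, 82], [489, 228, 4, 5, 18], [228, 235, 9, 4, 21], [492, 235, 9, 32, 179], [191, 236, 3, 20, 38], [218, 236, 2, 18, 24], [196, 239, 5, 31, 101], [213, 239, 4, 36, 64], [246, 238, 11, 11, 40], [486, 244, 5, 15, 32], [227, 251, 9, 2, 16], [244, 251, 13, 11, 63], [438, 254, 15, 5, 45], [221, 263, 37, 7, 86], [258, 275, 13, 4, 25], [52, 321, 276, 111, 12260], [5, 386, 314, 94, 6559], [0, 420, 4, 58, 165], [310, 442, 3, 11, 24], [157, 461, 12, 6, 35], [347, 463, 29, 13, 115], [174, 465, 18, 3, 36], [157, 466, 48, 14, 366], [203, 468, 23, 6, 63], [155, 470, 8, 7, 39], [329, 474, 5, 6, 21], [354, 474, 9, 6, 25]]
```

```bash
python3 -c "
from workcell import env
print(env.close_job())"
```

```text
the job is handed in; nothing more can be done
None
```

I handed the job in at about 35 s: all three tubes are in the bin, the tray stands level on its pad, and the lid is shut; no verdict came back. During the swing the lip first slipped off the rim, so I brought it back onto the rim with the tray at about 1.27 rad. By my camera estimate that meets step 2.

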